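# Centre the wobbly lever knob on the photo turntable

## Task

The top-heavy lever knob stands off-centre, near the edge of the small round photo turntable. Nudge it with light fingertip taps until it stands upright in the middle of the disc, then move your hand away; do not grip, lift, tip over or bat it, and leave the other things on the bench where they are.

Things in the scene. Friction and masses are not known exactly. Their poses are not given: they have to be found in the camera images.
- knob: Lever knob standing loose on the disc, 55 mm high, 0.1 kg: steel foot 30 mm across (its widest part) with a vertical rim 1.5 to 10 mm up, thin stem, black 25 mm ball on top. Flat below only over 18 mm, so it rocks. Pushed slowly at the foot it slides (under 2 N) and stops with the push; pushed at the ball it topples. Origin: centre of underside, z up. Starts 12 to 22 mm off-centre, any direction.
- turntable_top (a point): Centre of the flat top face of the turntable's disc, 50 mm above the bench. The disc is plain aluminium, 70 mm across and 14 mm thick; under it a neck and a grey foot 84 mm across. It is fixed to the bench and its disc is locked (it does not turn). z points up.
- cartridge: Bystander: cream game cartridge lying flat near the turntable, 66 x 58 x 14 mm high, loose; origin at the centre of its underside.
- rod: Bystander: brass spacer rod standing upright near the turntable, 14 mm across, 30 mm high, loose; origin at the centre of its underside.
- handle: Bystander: black screwdriver handle lying near the turntable, about 99 mm long along its x axis, 24 mm wide and 24 mm high, loose; origin under the middle of its thick part (which is 75 mm long).
- brick: Bystander: grey metal power brick 110 x 58 x 34 mm high, loose, on the right of the bench; origin at the centre of its underside.
- jar: Bystander: amber jar with a black lid, 48 mm across, 62 mm high, loose, on the right of the bench; origin at the centre of its underside.
- brush: Bystander: small brush lying on the left of the bench, loose, under 35 mm high.

How it is judged (in metres and radians):
At the end, for the whole second after the job is handed in: The knob stands upright (within 0.06 rad) and still on the disc, its axis within 6 mm of the disc's centre, and every bystander is within 10 mm (the brush 15 mm) of where it was (horizontal distance between knob and turntable_top below 0.006 m and angle between knob's own z axis and vertical below 0.06 rad and z of knob in the frame of turntable_top between -0.003 and 0.003 m and linear speed of knob below 0.01 m/s and distance of each of cartridge, rod, handle, brick, jar from where it was at the start of the episode below 0.01 m and distance of brush from where it was at the start of the episode below 0.015 m); the robot touches nothing.
It fails at once if the knob is lifted (8 mm) off the disc or falls from it (z of knob in the frame of turntable_top above 0.008 m or z of knob in the frame of turntable_top below -0.008 m).
It fails at once if the knob tips over (more than 0.6 rad) (angle between knob's own z axis and vertical above 0.6 rad).
It fails at once if the knob is gripped or struck hard (more than 12 N from the fingers) (contact force between the fingers and knob above 12 N).
It fails at once if the knob is batted (faster than 0.3 m/s) (linear speed of knob above 0.3 m/s).
It fails at once if a bystander is disturbed (moved over 10 mm, brush 15 mm) (distance of any of cartridge, rod, handle, brick, jar from where it was at the start of the episode above 0.01 m or distance of brush from where it was at the start of the episode above 0.015 m).
It also fails if it takes over 64 s, if anything falls off the work surface, if the arm or the gripper's body presses on something with over 40 N, if the wrist force passes 120 N, or if a joint passes its speed limit or range.

## Robot

A 6-joint arm with a two-finger parallel gripper is mounted at the origin on the work surface. World frame = base frame: x ahead of the robot, y to its left, z up, the work surface at z = 0. Lengths are in mm, angles in rad, forces in N, time in s.
With the tool pointing down it reaches from about 275 to 1000 mm from the base axis. Payload 8.4 kg.
Tool frame: the origin (TCP) lies at the very end of the fingers, on their centre line; the grasp point (between the pads) lies 19 mm behind it; z points along the fingers, y is the direction in which the jaws open and shut (so a half turn about z gives the same grasp; the last joint's range is limited). The gripper opens to 85 mm and grips with 20 to 120 N. Pads are 22 mm wide; open, the fingers measure 114 mm over their backs; the gripper's body (76 mm by 85 mm) begins 54 mm behind the grasp point. The pads swing forward as they close: fully open they stand 13 mm farther back than shut.
Start: joints at [-1.184, 0.353, 1.633, -0, 1.155, -0.002], TCP at [236.923, -578.356, 231.281] pointing down, gripper open.
Joint ranges: [-2.63, 2.63], [-0.92, 2.1], [0.06, 2.66], [-1.3, 4.44], [0, 2.69], [-3.02, 3.02]. Speed limits (rad/s): [2.22, 2.22, 2.79, 3.14, 3.14, 3.14].

## Interface

Orientations are given as [roll, pitch, yaw] about the fixed x, y, z axes, in that order (R = Rz(yaw) Ry(pitch) Rx(roll)).
In Python, from rig import sense, grab_frame, sign_off, masks_of gives the robot as it stands. The module is installed in compiled form; this text tells all that it offers.
- The arm moves only by the shell command python3 -m inch 'ROWS' [FORCE]. ROWS is JSON, a list of rows, each an object of numbers: "gripper": the finger opening in m, from 0 to 0.0854; "tx", "ty", "tz": the shift along the tool's x, y, z in m; "spin": the turn about the tool's z in degrees. In form: [{"gripper": .., "tx": .., "ty": .., "tz": .., "spin": ..}, ...]. A call has exactly 8 rows; each row shifts and turns the commanded pose from where the row before left it, along the tool's axes as they then stand; what a row does not reach is not made up. A row lasts 1/10 s, in which the tool goes at most 50 mm and 8.59 degrees, less where a joint would pass 70% of its speed; a pose out of reach is approached as far as the arm can. A call is refused whole if a number of a shift passes 0.05 or a number of a turn 8.59, either way. A call with a gripper value outside its range is refused whole. The fingers move at their own pace and stop on an object; FORCE is the grip in N (left out, the last holds). Time passes only in rows, so rows that do not move let the fingers close, or fill a call up. It gives the time, the measured TCP pose, the force and the opening at its end, in the units of the state.
- sense(): the state, without advancing time (a new reading comes with each control period).
- grab_frame(name): name is "scene" or "top" or "wrist"; returns a dict with "pixels" (384x512x3 uint8, red, green, blue), "K" (3x3 intrinsics, pixels), "extrinsics" (4x4, takes a point from camera to world coordinates). Camera axes: x right, y down, z forward; pixel columns grow to the right and rows downward; lengths in mm; the calibration is good to about 2 mm. A picture is of the moment at which its call begins. There is no depth.
- sign_off(): hands the job in, once; it reports no verdict.
Trained networks look in the newest picture that a camera, given by its name, has taken for a name from the list of things; names that differ only in an ending like _2 or _b are one class to them, and where a whole thing is asked for, a point or a joint stands for the part that bears it (a point fixed in the world has none). Each returns a list of dicts, best first, with "conf" (0 to 1); they miss things now and then, are a little off and sometimes report something else, mostly with a low value. They report only what shows in the picture. A call takes as long as a camera call.
- masks_of(camera, target): "pixels" (384x512 bool, what is visible of it) and "centre" ([row, column] in pixels, amid what is visible of it).
The state is a dict: "clock": time; "qpos": joint angles; "qvel": joint speeds; "joint_efforts": joint torques, N m; "eef_pos": TCP position; "tcp_rot": TCP orientation; "contact_force": force on the tool from outside, world axes, zero at the start; "wrist_torque": the same for the moment, N m; "opening": opening from 0.0 (shut) to 1.0 (fully open).
Only numpy, scipy, OpenCV 4.12 (cv2) and the standard library are available. Lean on these libraries where they do the work, as an engineer would, in place of code of your own. Each camera call takes 0.05 s, during which the arm holds its last target.

## Working session

There is one attempt and no reset: what is moved stays moved. The work goes in short steps, Python scripts to look and compute and a shell command to move; the robot and the scene stay as the last step left them, time stands still between calls to the robot, and variables do not carry over. Pictures are saved under pics/ and viewed, and the job is handed in when it is done.

```bash
mkdir -p pics; python3 - <<'E'
from rig import *
import cv2,numpy as np
print(sense())
for n in ["scene","top","wrist"]:
    f=grab_frame(n); cv2.imwrite(f"pics/{n}0.png",f["pixels"][:,:,::-1]); print(n,f["K"].tolist(),f["extrinsics"].round(3).tolist() if hasattr(f["extrinsics"],'round') else f["extrinsics"])
    for t in ["knob","turntable_top","cartridge","rod","handle","brick","jar","brush"]:
        r=masks_of(n,t)
        print(n,t,[(x["conf"],x["centre"],int(np.sum(x["pixels"]))) for x in r[:2]])
E
```

```text
{'clock': 0.0, 'qpos': array([-1.18439528e+00,  3.53625800e-01,  1.63416255e+00, -5.92403146e-06,
        1.15521989e+00, -2.37719748e-03]), 'qvel': array([-0.00082649, -0.00037256,  0.00064947,  0.00071752, -0.0013714 ,
       -0.00074552]), 'joint_efforts': array([ 2.10607104e-03, -6.05226374e+01, -3.42069268e+01,  1.55450116e-04,
        9.05500841e-03,  1.50751953e-05]), 'eef_pos': array([ 236.73491741, -577.89156225,  230.56349314]), 'tcp_rot': array([-3.14017706e+00,  2.05128288e-06,  3.88780641e-01]), 'contact_force': array([ 0.18273453, -0.40273392, -0.3881601 ]), 'wrist_torque': array([ 0.07007759, -0.00768361,  0.04089071]), 'opening': 1.0022247299859344}
scene [[454.2112322202543, 0.0, 254.7591244807081], [0.0, 454.2112322202543, 187.37488954044724], [0.0, 0.0, 1.0]] [[-0.741, 0.494, -0.455, 1020.016], [0.671, 0.544, -0.504, 506.094], [-0.002, -0.678, -0.735, 846.017], [0.0, 0.0, 0.0, 1.0]]
scene knob [(0.72, [193.0, 307.2], 223)]
scene turntable_top [(0.76, [214.9, 306.4], 964)]
scene cartridge [(0.7, [236.9, 280.0], 724), (0.42, [275.1, 411.2], 1115)]
scene rod [(0.64, [
[... 420 characters left out ...]
.0]]
top knob [(0.49, [205.7, 211.2], 99)]
top turntable_top [(0.91, [203.3, 204.9], 717)]
top cartridge [(0.79, [165.7, 204.3], 599)]
top rod []
top handle [(0.71, [238.3, 215.9], 319)]
top brick [(0.73, [217.9, 393.4], 1174), (0.26, [206.1, 209.9], 117)]
top jar [(0.83, [113.8, 385.4], 394)]
top brush [(0.96, [223.4, 105.9], 950)]
wrist [[328.0072531256563, 0.0, 254.33482493450586], [0.0, 328.0072531256563, 190.185168769037], [0.0, 0.0, 1.0]] [[0.379, -0.879, -0.291, 311.147], [-0.925, -0.36, -0.119, -549.283], [-0.0, 0.314, -0.949, 374.139], [0.0, 0.0, 0.0, 1.0]]
wrist knob []
wrist turntable_top []
wrist cartridge []
wrist rod []
wrist handle []
wrist brick []
wrist jar []
wrist brush []
```

```bash
python3 - <<'E'
import cv2
a=cv2.imread("pics/top0.png")[130:280,130:290]; cv2.imwrite("pics/topc.png",cv2.resize(a,None,fx=4,fy=4,interpolation=cv2.INTER_CUBIC)[:600])
a=cv2.imread("pics/scene0.png")[140:290,230:390]; cv2.imwrite("pics/scenec.png",cv2.resize(a,None,fx=4,fy=4,interpolation=cv2.INTER_CUBIC))
E
```

```text
(no output)
```

View pics/topc.png

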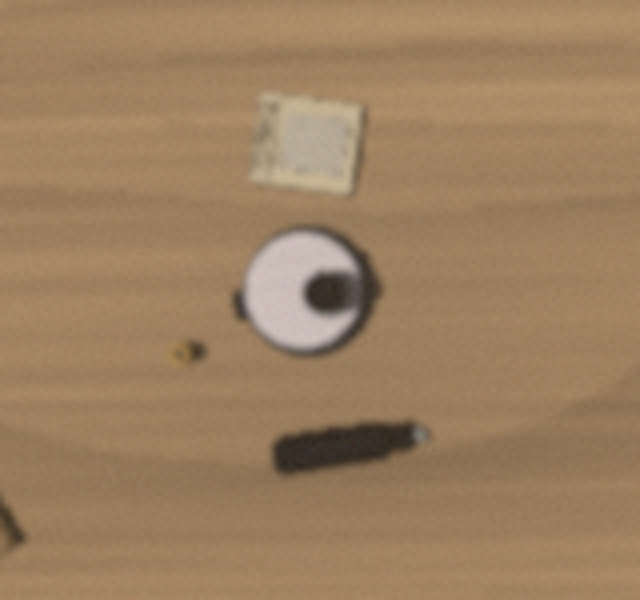

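View pics/scenec.png

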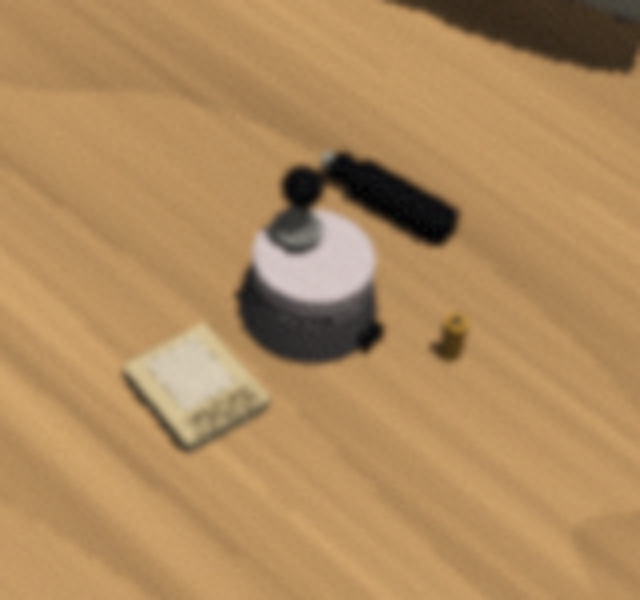

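View pics/scene0.png

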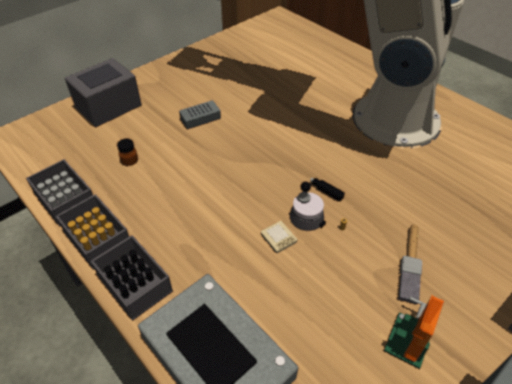

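```bash
cat > h.py <<'E'
import numpy as np,cv2
from rig import *
def ray(f,px):
    d=np.linalg.inv(f["K"])@np.array([px[0],px[1],1.]); E=np.array(f["extrinsics"]); return E[:3,3],E[:3,:3]@d
def atz(f,px,z):
    o,d=ray(f,px); return o+d*(z-o[2])/d[2]
def proj(f,P):
    E=np.array(f["extrinsics"]); c=E[:3,:3].T@(np.asarray(P,float)-E[:3,3]); p=np.array(f["K"])@c; return p[:2]/p[2]
E
python3 - <<'E'
from h import *
for n,box in [("top",(190,222,187,225)),("scene",(185,220,285,330))]:
    f=grab_frame(n); im=f["pixels"].astype(int)
    sat=im.max(2)-im.min(2); v=im.mean(2)
    r0,r1,c0,c1=box
    m=np.zeros(v.shape,np.uint8); m[r0-5:r1+5,c0-5:c1+5]=((v>130)&(sat<45))[r0-5:r1+5,c0-5:c1+5]
    cs,_=cv2.findContours(m,cv2.RETR_EXTERNAL,cv2.CHAIN_APPROX_NONE); c=max(cs,key=cv2.contourArea)
    h=cv2.convexHull(c); P=np.array([atz(f,p[0],50)[:2] for p in h])
    (x,y),r=cv2.minEnclosingCircle(P.astype(np.float32)); print(n,"disc hull circ",x,y,r, cv2.contourArea(c))
    A=np.c_[2*P,np.ones(len(P))]; s=np.linalg.lstsq(A,(P**2).sum(1),rcond=None)[0]; print(" lsq",s[:2],np.sqrt(s[2]+s[0]**2+s[1]**2))
    k=np.zeros_like(m); k[r0-15:r1,c0:c1]=(v<55)[r0-15:r1,c0:c1]
    N,L,st,ce=cv2.connectedComponentsWithStats(k)
    for i in range(1,N):
        if st[i,4]>8: print(" dark",st[i],ce[i],atz(f,ce[i],92.5))
    for t in masks_of(n,"knob")[:1]:
        ys,xs=np.nonzero(t["pixels"]); print(" knobmask",xs.min(),xs.max(),ys.min(),ys.max())
    for t in ["rod","cartridge","handle"]:
        for q in masks_of(n,t)[:1]: print(t,atz(f,q["centre"][::-1],12))
E
```

```text
top disc hull circ 467.0513000488281 79.3143539428711 35.93299865722656 489.5
 lsq [466.57002997  79.06091816] 35.299059855692924
 dark [207 199   9   8  54] [211.44444444 202.92592593] [463.42769963  59.34472722  92.5       ]
 knobmask 207 218 197 208
cartridge [553.89387933  72.92076625  12.        ]
handle [374.17230027  55.30636757  12.        ]
scene disc hull circ 470.8240661621094 81.5627212524414 35.422882080078125 403.5
 lsq [470.65905414  81.3032776 ] 34.72271182668573
 dark [300 179  30  18 288] [315.78472222 186.62847222] [450.166849    80.74064448  92.5       ]
 dark [290 208  11  12  76] [293.92105263 215.22368421] [546.26037766 105.95929758  92.5       ]
 knobmask 299 310 182 202
rod [431.90781472 158.19554161  12.        ]
cartridge [567.81753554  82.54481314  12.        ]
handle [372.41632286  54.63612164  12.        ]
```

```bash
python3 -m inch '[{"gripper":0,"tx":0.0263,"ty":-0.0269},{"gripper":0,"tx":0.0263,"ty":-0.0269},{"gripper":0,"tx":0.0263,"ty":-0.0269},{"gripper":0,"tx":0.0263,"ty":-0.0269},{"gripper":0,"tx":0.0263,"ty":-0.0269},{"gripper":0,"tx":0.0263,"ty":-0.0269},{"gripper":0,"tx":0.0263,"ty":-0.0269},{"gripper":0,"tx":0.0263,"ty":-0.0269}]' 20
python3 -m inch '[{"gripper":0,"tx":0.0263,"ty":-0.0269},{"gripper":0,"tx":0.0263,"ty":-0.0269},{"gripper":0,"tx":0.0263,"ty":-0.0269},{"gripper":0,"tx":0.0263,"ty":-0.0269},{"gripper":0,"tx":0.0263,"ty":-0.0269},{"gripper":0,"tx":0.0263,"ty":-0.0269},{"gripper":0,"tx":0.0263,"ty":-0.0269},{"gripper":0,"tx":0.0263,"ty":-0.0269}]'
python3 -m inch '[{"gripper":0,"spin":-8},{"gripper":0,"spin":-8},{"gripper":0,"spin":-8},{"gripper":0,"spin":-8},{"gripper":0,"spin":-8},{"gripper":0,"spin":-8},{"gripper":0,"spin":-8},{"gripper":0,"spin":-2}]'
python3 - <<'E'
from h import *
for n in ["wrist","scene","top"]:
    f=grab_frame(n); cv2.imwrite(f"pics/{n}1.png",f["pixels"][:,:,::-1])
E
```

```text
$[0]: bad value
$[0]: bad value
$[0]: bad value
```

View pics/wrist1.png

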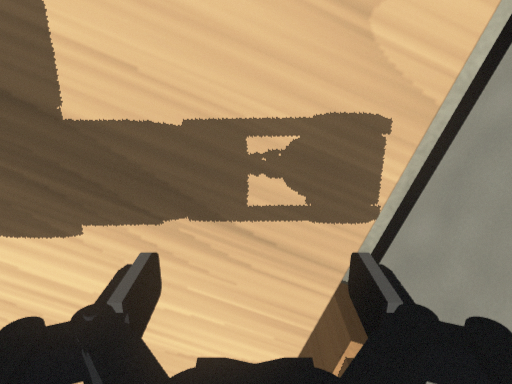

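All five keys seem to be required in each row; I'll include them.

```bash
python3 -m inch '[{"gripper":0,"tx":0.0263,"ty":-0.0269,"tz":0,"spin":0},{"gripper":0,"tx":0.0263,"ty":-0.0269,"tz":0,"spin":0},{"gripper":0,"tx":0.0263,"ty":-0.0269,"tz":0,"spin":0},{"gripper":0,"tx":0.0263,"ty":-0.0269,"tz":0,"spin":0},{"gripper":0,"tx":0.0263,"ty":-0.0269,"tz":0,"spin":0},{"gripper":0,"tx":0.0263,"ty":-0.0269,"tz":0,"spin":0},{"gripper":0,"tx":0.0263,"ty":-0.0269,"tz":0,"spin":0},{"gripper":0,"tx":0.0263,"ty":-0.0269,"tz":0,"spin":0}]' 20
```

```text
clock: 2.8
eef_pos: [350.4, -298.1, 231.5]
tcp_rot: [3.141, -0.0, 0.389]
contact_force: [1.2, -0.3, -0.8]
opening: 0.004
```

```bash
python3 -m inch '[{"gripper":0,"tx":0.0263,"ty":-0.0269,"tz":0,"spin":0},{"gripper":0,"tx":0.0263,"ty":-0.0269,"tz":0,"spin":0},{"gripper":0,"tx":0.0263,"ty":-0.0269,"tz":0,"spin":0},{"gripper":0,"tx":0.0263,"ty":-0.0269,"tz":0,"spin":0},{"gripper":0,"tx":0.0263,"ty":-0.0269,"tz":0,"spin":0},{"gripper":0,"tx":0.0263,"ty":-0.0269,"tz":0,"spin":0},{"gripper":0,"tx":0.0263,"ty":-0.0269,"tz":0,"spin":0},{"gripper":0,"tx":0.0263,"ty":-0.0269,"tz":0,"spin":0}]'
python3 -m inch '[{"gripper":0,"tx":0,"ty":0,"tz":0,"spin":-8},{"gripper":0,"tx":0,"ty":0,"tz":0,"spin":-8},{"gripper":0,"tx":0,"ty":0,"tz":0,"spin":-8},{"gripper":0,"tx":0,"ty":0,"tz":0,"spin":-8},{"gripper":0,"tx":0,"ty":0,"tz":0,"spin":-8},{"gripper":0,"tx":0,"ty":0,"tz":0,"spin":-8},{"gripper":0,"tx":0,"ty":0,"tz":0,"spin":-8},{"gripper":0,"tx":0,"ty":0,"tz":0,"spin":0}]'
python3 - <<'E'
from h import *
for n in ["wrist","scene"]:
    f=grab_frame(n); cv2.imwrite(f"pics/{n}2.png",f["pixels"][:,:,::-1])
    print(masks_of(n,"knob")[0]["centre"] if masks_of(n,"knob") else None)
E
```

```text
clock: 3.6
eef_pos: [463.6, -19.0, 231.6]
tcp_rot: [3.141, -0.001, 0.389]
contact_force: [1.3, -0.7, 0.4]
opening: -0.002
clock: 4.4
eef_pos: [463.2, -20.6, 231.4]
tcp_rot: [3.141, -0.0, 1.368]
contact_force: [-0.8, -0.0, -0.7]
opening: 0.006
[81.2, 238.6]
[195.0, 303.7]
```

View pics/wrist2.png

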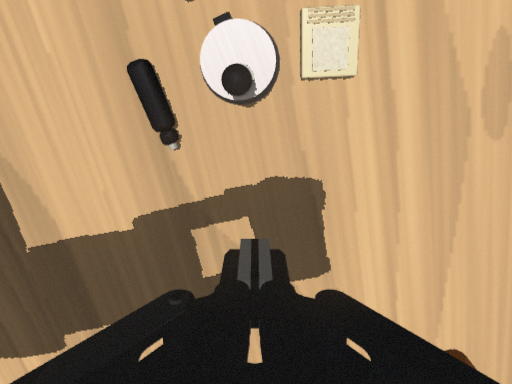

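View pics/scene2.png

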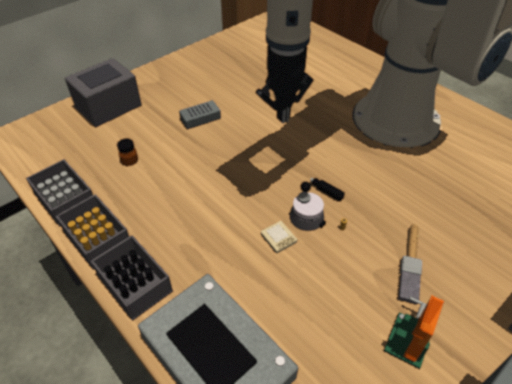

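```bash
cat >> h.py <<'E'
def disc(f,seed,rad):
    im=f["pixels"].astype(int); sat=im.max(2)-im.min(2); v=im.mean(2)
    yy,xx=np.mgrid[:384,:512]
    m=((v>130)&(sat<40)&(np.hypot(xx-seed[0],yy-seed[1])<rad)).astype(np.uint8)
    cs,_=cv2.findContours(m,cv2.RETR_EXTERNAL,cv2.CHAIN_APPROX_NONE); c=max(cs,key=cv2.contourArea)
    P=np.array([atz(f,p[0],50)[:2] for p in cv2.convexHull(c)])
    s=np.linalg.lstsq(np.c_[2*P,np.ones(len(P))],(P**2).sum(1),rcond=None)[0]
    r=np.sqrt(s[2]+s[0]**2+s[1]**2)
    res=np.hypot(*(P-s[:2]).T)-r
    P=P[np.abs(res)<1.5]; s=np.linalg.lstsq(np.c_[2*P,np.ones(len(P))],(P**2).sum(1),rcond=None)[0]
    return s[:2],np.sqrt(s[2]+s[0]**2+s[1]**2),np.abs(np.hypot(*(P-s[:2]).T)-r).max()
def ball(f,seed,rad):
    v=f["pixels"].mean(2); yy,xx=np.mgrid[:384,:512]
    m=((v<50)&(np.hypot(xx-seed[0],yy-seed[1])<rad)).astype(np.uint8)
    N,L,st,ce=cv2.connectedComponentsWithStats(m); i=1+np.argmax(st[1:,4])
    return ce[i],st[i],atz(f,ce[i],92.5)
def tip(f):return
E
python3 - <<'E'
from h import *
f=grab_frame("wrist"); print(disc(f,(239,58),46)); b=ball(f,(237,79),17); print(b)
g=grab_frame("scene"); print(disc(g,(309,208),22)); print(ball(g,(305.5,186.7),7))
s=sense();print(s["eef_pos"],proj(f,s["eef_pos"]))
a=cv2.resize(f["pixels"][0:130,170:310],None,fx=4,fy=4,interpolation=cv2.INTER_CUBIC); cv2.imwrite("pics/w3.png",a[:,:,::-1])
E
```

```text
(array([467.53291166,  78.30600966]), np.float64(34.986995384909676), np.float64(0.4054672907016581))
(array([235.91168091,  79.41310541]), array([222,  64,  29,  32, 702], dtype=int32), array([464.89329016,  61.71197725,  92.5       ]))
(array([471.06317906,  81.53930411]), np.float64(34.642061528699536), np.float64(1.0217948043488931))
(array([305.62962963, 186.43209877]), array([301, 182,  12,  11,  81], dtype=int32), array([466.71492787,  64.88919222,  92.5       ]))
[463.18072517 -20.56983179 231.31360066] [254.60816229 252.00863257]
```

View pics/w3.png

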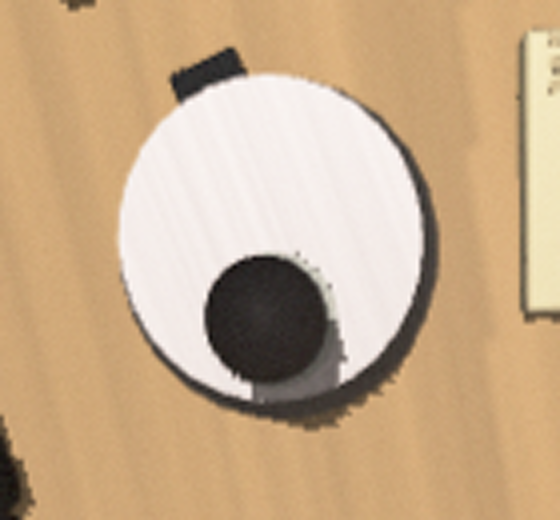

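```bash
python3 -m inch '[{"gripper":0,"tx":0.0051,"ty":-0.00184,"tz":0.0188,"spin":0},{"gripper":0,"tx":0.0051,"ty":-0.00184,"tz":0.0188,"spin":0},{"gripper":0,"tx":0.0051,"ty":-0.00184,"tz":0.0188,"spin":0},{"gripper":0,"tx":0.0051,"ty":-0.00184,"tz":0.0188,"spin":0},{"gripper":0,"tx":0.0051,"ty":-0.00184,"tz":0.0188,"spin":0},{"gripper":0,"tx":0.0051,"ty":-0.00184,"tz":0.0188,"spin":0},{"gripper":0,"tx":0.0051,"ty":-0.00184,"tz":0.0188,"spin":0},{"gripper":0,"tx":0.0051,"ty":-0.00184,"tz":0.0188,"spin":0}]'
python3 - <<'E'
from h import *
f=grab_frame("wrist"); s=sense(); print(s["eef_pos"],s["contact_force"],proj(f,s["eef_pos"]))
cv2.imwrite("pics/w4.png",f["pixels"][:,:,::-1])
g=grab_frame("scene");a=cv2.resize(g["pixels"][140:240,240:380],None,fx=4,fy=4,interpolation=cv2.INTER_CUBIC); cv2.imwrite("pics/s4.png",a[:,:,::-1])
E
```

```text
clock: 5.6
eef_pos: [457.1, 22.6, 80.2]
tcp_rot: [3.141, -0.0, 1.365]
contact_force: [-0.6, 1.0, -1.2]
opening: -0.004
[455.36872474  23.00522033  77.86291458] [-1.74362024  0.15377548 -2.09027514] [250.89473569 249.59346742]
```

View pics/w4.png

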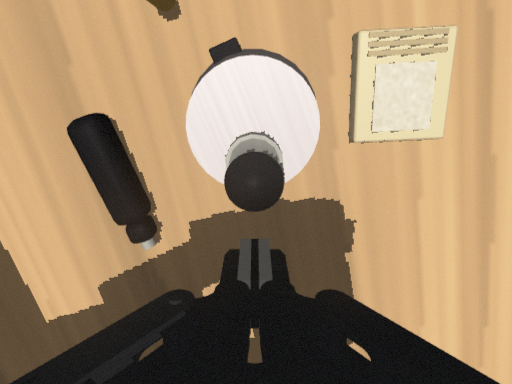

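View pics/s4.png

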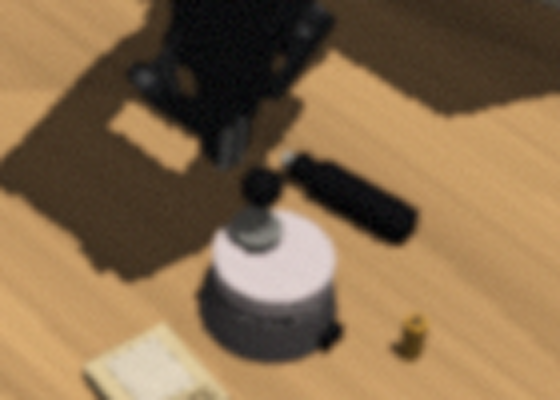

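```bash
python3 - <<'E'
from h import *
D=[];
for i in range(4):
    f=grab_frame("wrist"); s=sense(); b=ball(f,(254,182),35); d=disc(f,(252,120),75)
    print(s["eef_pos"].round(2),s["contact_force"].round(1),proj(f,s["eef_pos"]).round(1),b[0].round(1),b[1],b[2].round(1),d, np.array(f["extrinsics"])[:3,3].round(1))
E
```

```text
[456.23  22.47  80.23] [0.4 1.  0.4] [256.3 253.2] [259.1 185.3] [ 229  153   59   59 2200] [465.1  59.9  92.5] (array([467.67008666,  78.4763506 ]), np.float64(34.915990210414876), np.float64(0.308290567655213)) [472.  100.1 221.9]
[456.97  22.34  81.01] [ 0.5 -0.5 -0.6] [256.1 252.8] [256.9 183.5] [ 227  152   59   59 2218] [465.1  60.3  92.5] (array([467.65664414,  78.45868109]), np.float64(34.92138970922571), np.float64(0.17077925537927285)) [472.6  99.9 223. ]
[457.51  22.26  81.5 ] [ 0.5 -1.2 -0.1] [255.6 252.5] [255.1 184.2] [ 225  153   59   57 2103] [465.   59.8  92.5] (array([467.65238756,  78.47828791]), np.float64(34.94432725477316), np.float64(0.28067915782097685)) [473.2  99.8 223.8]
[457.8   22.23  81.78] [ 0.  -0.4  0.4] [255.1 252.3] [253.6 182.4] [ 224  151   58   59 2229] [465.   60.5  92.5] (array([467.68087581,  78.50777583]), np.float64(34.90435318207623), np.float64(0.2137945373165877)) [473.5  99.7 224.4]
```

```bash
python3 -m inch '[{"gripper":0,"tx":0,"ty":0.0003,"tz":0.001,"spin":-0.3},{"gripper":0,"tx":0,"ty":0.0003,"tz":0.004,"spin":-0.4},{"gripper":0,"tx":0,"ty":0.0003,"tz":0.005,"spin":-0.4},{"gripper":0,"tx":0,"ty":0.0003,"tz":0.005,"spin":-0.4},{"gripper":0,"tx":0,"ty":0.0003,"tz":0.005,"spin":-0.4},{"gripper":0,"tx":0,"ty":0.0003,"tz":0.004,"spin":-0.4},{"gripper":0,"tx":0,"ty":0.0002,"tz":0.002,"spin":-0.3},{"gripper":0,"tx":0,"ty":0,"tz":0.0005,"spin":-0.3}]'
python3 - <<'E'
from h import *
for i in range(4):
    f=grab_frame("wrist"); s=sense()
    print(s["eef_pos"].round(2),s["tcp_rot"].round(3),s["contact_force"].round(1),disc(f,(252,140),85)[:2])
print(proj(f,s["eef_pos"]))
cv2.imwrite("pics/w5.png",f["pixels"][:,:,::-1])
g=grab_frame("scene");a=cv2.resize(g["pixels"][140:240,240:380],None,fx=4,fy=4,interpolation=cv2.INTER_CUBIC); cv2.imwrite("pics/s5.png",a[:,:,::-1])
E
```

```text
clock: 6.7
eef_pos: [458.8, 22.0, 54.0]
tcp_rot: [-3.141, 0.0, 1.417]
contact_force: [0.2, 0.0, 0.3]
opening: -0.002
[458.9   22.01  54.14] [-3.141  0.     1.418] [-1.3  0.8 -0.2] (array([467.27063161,  77.34852197]), np.float64(34.45419056255876))
[459.    22.02  54.32] [-3.141  0.     1.417] [-0.7  0.6 -0.2] (array([467.32919876,  77.35271283]), np.float64(34.48766601118402))
[459.11  22.02  54.45] [ 3.141 -0.     1.417] [ 1.1 -0.7 -0.2] (array([467.30052336,  77.39433438]), np.float64(34.462714033263026))
[459.12  22.03  54.51] [ 3.141 -0.     1.417] [ 0.2  1.1 -1.6] (array([467.34256806,  77.40526258]), np.float64(34.47922896013204))
[254.84173155 252.05362968]
```

View pics/w5.png

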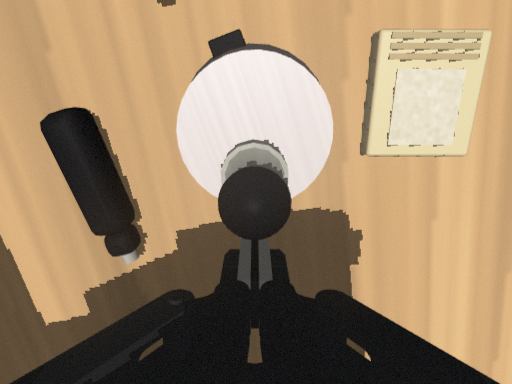

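View pics/s5.png

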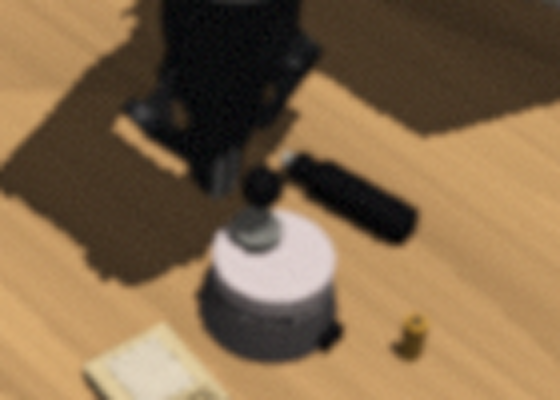

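```bash
python3 -m inch '[{"gripper":0,"tx":0.0008,"ty":0,"tz":0,"spin":0},{"gripper":0,"tx":0.0015,"ty":0,"tz":0,"spin":0},{"gripper":0,"tx":0.0015,"ty":0,"tz":0,"spin":0},{"gripper":0,"tx":0.0015,"ty":0,"tz":0,"spin":0},{"gripper":0,"tx":0.0015,"ty":0,"tz":0,"spin":0},{"gripper":0,"tx":0.0015,"ty":0,"tz":0,"spin":0},{"gripper":0,"tx":0.001,"ty":0,"tz":0,"spin":0},{"gripper":0,"tx":0.0007,"ty":0,"tz":0,"spin":0}]'
python3 - <<'E'
from h import *
for i in range(2):
    f=grab_frame("wrist"); s=sense()
    print(s["eef_pos"].round(2),s["contact_force"].round(1),proj(f,[465.1,60.1,92.5]),proj(f,[467.6,78.4,50]))
cv2.imwrite("pics/w6.png",f["pixels"][:,:,::-1])
E
```

```text
clock: 7.75
eef_pos: [460.6, 32.0, 54.4]
tcp_rot: [-3.142, -0.0, 1.417]
contact_force: [0.7, 0.3, 0.2]
opening: -0.002
[460.54  32.06  54.37] [ 1.  -0.2  0.5] [255.35284191 233.37466171] [254.44459134 155.8515969 ]
[460.56  31.95  54.38] [-0.7  0.5  0.4] [255.31790224 233.45246379] [254.41494902 155.92076824]
```

View pics/w6.png

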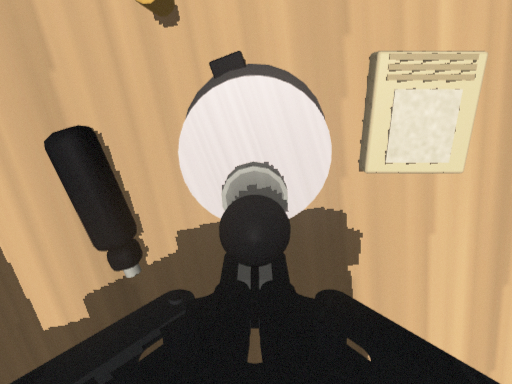

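```bash
cat > look.py <<'E'
import sys
from h import *
n=sys.argv[1]
f=grab_frame("wrist"); s=sense(); c=proj(f,[467.6,78.4,50])
print(s["eef_pos"].round(2),s["contact_force"].round(1),"disc",c.round(1),"ball-if-centred",proj(f,[467.6,78.4,92.5]).round(1))
im=cv2.resize(f["pixels"],None,fx=1.5,fy=1.5)[:,:,::-1].copy()
cv2.imwrite(f"pics/w{n}.png",im)
E
python3 -m inch '[{"gripper":0,"tx":0.0005,"ty":0,"tz":0,"spin":0},{"gripper":0,"tx":0.0008,"ty":0,"tz":0,"spin":0},{"gripper":0,"tx":0.001,"ty":0,"tz":0,"spin":0},{"gripper":0,"tx":0.001,"ty":0,"tz":0,"spin":0},{"gripper":0,"tx":0.001,"ty":0,"tz":0,"spin":0},{"gripper":0,"tx":0.001,"ty":0,"tz":0,"spin":0},{"gripper":0,"tx":0.0008,"ty":0,"tz":0,"spin":0},{"gripper":0,"tx":0.0005,"ty":0,"tz":0,"spin":0}]'; python3 look.py 7
```

```text
clock: 8.65
eef_pos: [461.5, 38.4, 54.4]
tcp_rot: [-3.142, 0.0, 1.417]
contact_force: [-0.8, -2.4, 0.5]
opening: 0.001
[461.53  38.44  54.37] [ 0.8 -0.6  0.2] disc [254.5 169.6] ball-if-centred [254.4 201.4]
```

View pics/w7.png

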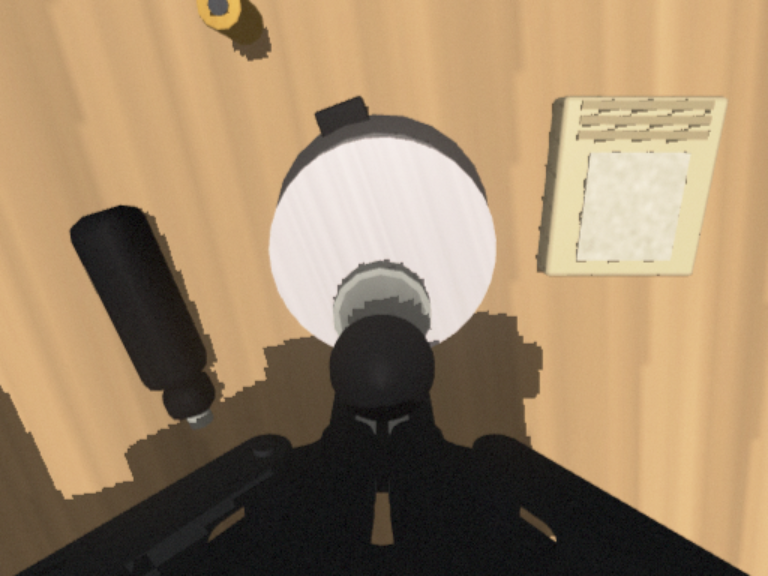

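```bash
python3 -m inch '[{"gripper":0,"tx":0.0005,"ty":0,"tz":0,"spin":0},{"gripper":0,"tx":0.0008,"ty":0,"tz":0,"spin":0},{"gripper":0,"tx":0.001,"ty":0,"tz":0,"spin":0},{"gripper":0,"tx":0.001,"ty":0,"tz":0,"spin":0},{"gripper":0,"tx":0.001,"ty":0,"tz":0,"spin":0},{"gripper":0,"tx":0.001,"ty":0,"tz":0,"spin":0},{"gripper":0,"tx":0.0008,"ty":0,"tz":0,"spin":0},{"gripper":0,"tx":0.0005,"ty":0,"tz":0,"spin":0}]'; python3 look.py 8; python3 -c "
from h import *
f=grab_frame('wrist')
d=disc(f,(254,182),85);print(d)
g=grab_frame('scene');print(masks_of('scene','knob')[0]['centre'])
a=cv2.resize(g['pixels'][140:240,240:380],None,fx=4,fy=4,interpolation=cv2.INTER_CUBIC); cv2.imwrite('pics/s8.png',a[:,:,::-1])"
```

```text
clock: 9.5
eef_pos: [462.6, 45.0, 54.4]
tcp_rot: [-3.142, 0.0, 1.417]
contact_force: [-0.9, -0.8, 0.4]
opening: 0.001
[462.58  45.07  54.38] [-0.3 -1.7  0.7] disc [254.4 183.4] ball-if-centred [254.4 219.5]
(array([467.61140903,  78.53472302]), np.float64(34.93536907970681), np.float64(1.2251121504593812))
[193.5, 307.4]
```

View pics/w8.png

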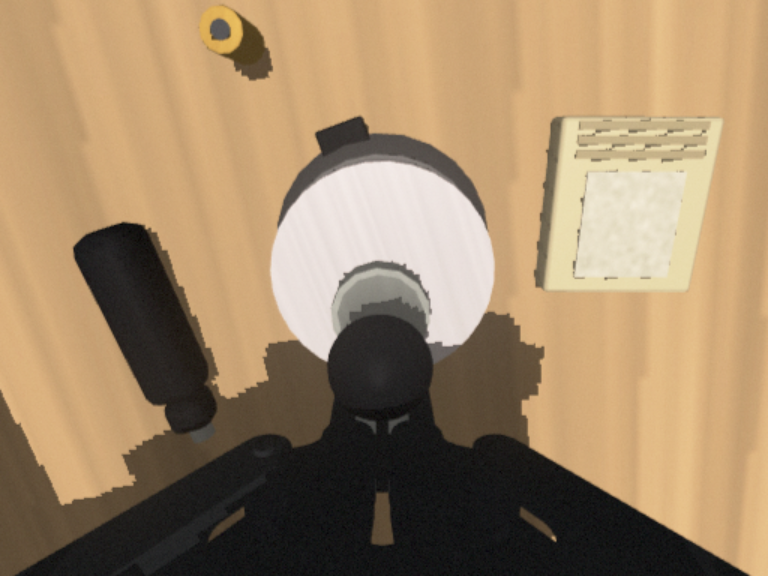

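View pics/s8.png

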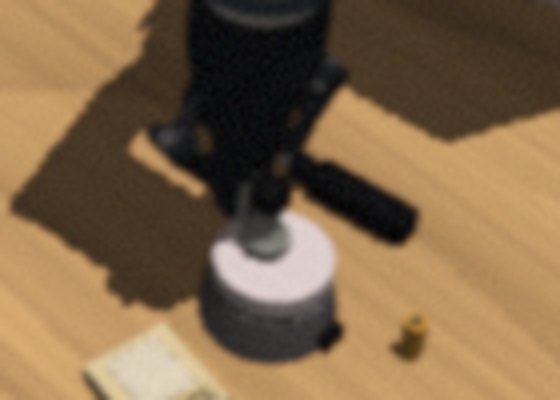

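```bash
python3 -c "
from h import *
f=grab_frame('wrist')
print(atz(f,(253.7,244),92.5), sense()['eef_pos'],sense()['contact_force'])"
```

```text
[465.91262304  69.05076429  92.5       ] [462.58739596  44.97579629  54.38840058] [ 0.60773755 -0.22663839  0.1325174 ]
```

```bash
python3 -m inch '[{"gripper":0,"tx":0.0007,"ty":0,"tz":0,"spin":0},{"gripper":0,"tx":0.001,"ty":0,"tz":0,"spin":0},{"gripper":0,"tx":0.0013,"ty":0,"tz":0,"spin":0},{"gripper":0,"tx":0.0013,"ty":0,"tz":0,"spin":0},{"gripper":0,"tx":0.0013,"ty":0,"tz":0,"spin":0},{"gripper":0,"tx":0.0013,"ty":0,"tz":0,"spin":0},{"gripper":0,"tx":0.0009,"ty":0,"tz":0,"spin":0},{"gripper":0,"tx":0.0005,"ty":0,"tz":0,"spin":0}]'; python3 look.py 9
```

```text
clock: 10.55
eef_pos: [463.9, 53.2, 54.4]
tcp_rot: [3.142, -0.0, 1.417]
contact_force: [-0.1, -1.1, 1.2]
opening: -0.001
[463.85  53.25  54.38] [-0.1 -0.4  0.3] disc [254.4 200.1] ball-if-centred [254.4 241.1]
```

View pics/w9.png

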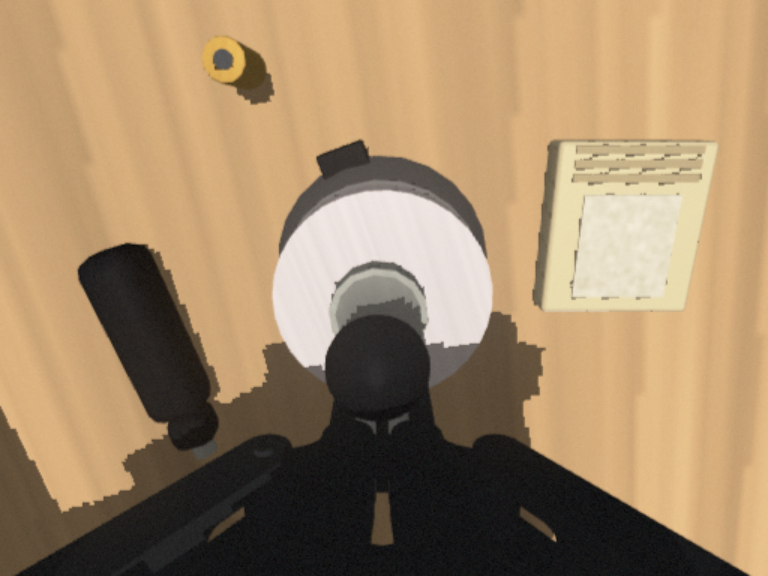

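```bash
python3 -m inch '[{"gripper":0,"tx":-0.001,"ty":0,"tz":0,"spin":0},{"gripper":0,"tx":-0.003,"ty":0,"tz":0,"spin":0},{"gripper":0,"tx":-0.005,"ty":0,"tz":0,"spin":0},{"gripper":0,"tx":-0.008,"ty":0,"tz":0,"spin":0},{"gripper":0,"tx":-0.01,"ty":0,"tz":0,"spin":0},{"gripper":0,"tx":-0.01,"ty":0,"tz":-0.002,"spin":0},{"gripper":0,"tx":-0.01,"ty":0,"tz":-0.01,"spin":0},{"gripper":0,"tx":-0.01,"ty":0,"tz":-0.01,"spin":0}]'
python3 -m inch '[{"gripper":0,"tx":-0.005,"ty":0,"tz":-0.015,"spin":0},{"gripper":0,"tx":-0.005,"ty":0,"tz":-0.015,"spin":0},{"gripper":0,"tx":-0.005,"ty":0,"tz":-0.02,"spin":0},{"gripper":0,"tx":-0.005,"ty":0,"tz":-0.02,"spin":0},{"gripper":0,"tx":0,"ty":0,"tz":-0.02,"spin":0},{"gripper":0,"tx":0,"ty":0,"tz":-0.015,"spin":0},{"gripper":0,"tx":0,"ty":0,"tz":-0.008,"spin":0},{"gripper":0,"tx":0,"ty":0,"tz":-0.002,"spin":0}]'; python3 look.py 10
python3 -c "
from h import *
g=grab_frame('scene')
a=cv2.resize(g['pixels'][140:240,240:380],None,fx=5,fy=5,interpolation=cv2.INTER_CUBIC); cv2.imwrite('pics/s10.png',a[:,:,::-1])
g=grab_frame('top');print(disc(g,(206,202),18),ball(g,(206,202),8))"
```

```text
clock: 11.4
eef_pos: [454.8, -4.2, 77.1]
tcp_rot: [-3.141, 0.0, 1.416]
contact_force: [-0.3, 0.3, 0.0]
opening: -0.002
clock: 12.2
eef_pos: [452.5, -23.4, 192.7]
tcp_rot: [3.139, -0.0, 1.416]
contact_force: [0.1, 0.6, 0.9]
opening: -0.001
[452.23 -23.25 192.18] [ 0.3 -0.1  1.3] disc [253.4  50.7] ball-if-centred [253.3  45. ]Traceback (most recent call last):
  File "<string>", line 5, in <module>
    g=grab_frame('top');print(disc(g,(206,202),18),ball(g,(206,202),8))
                              ~~~~^^^^^^^^^^^^^^^^
  File "h.py", line 19, in disc
    return s[:2],np.sqrt(s[2]+s[0]**2+s[1]**2),np.abs(np.hypot(*(P-s[:2]).T)-r).max()
                                               ~~~~~~~~~~~~~~~~~~~~~~~~~~~~~~~~~~~~^^
    return umr_maximum(a, axis, None, out, keepdims, initial, where)
ValueError: zero-size array to reduction operation maximum which has no identity
```

View pics/w10.png

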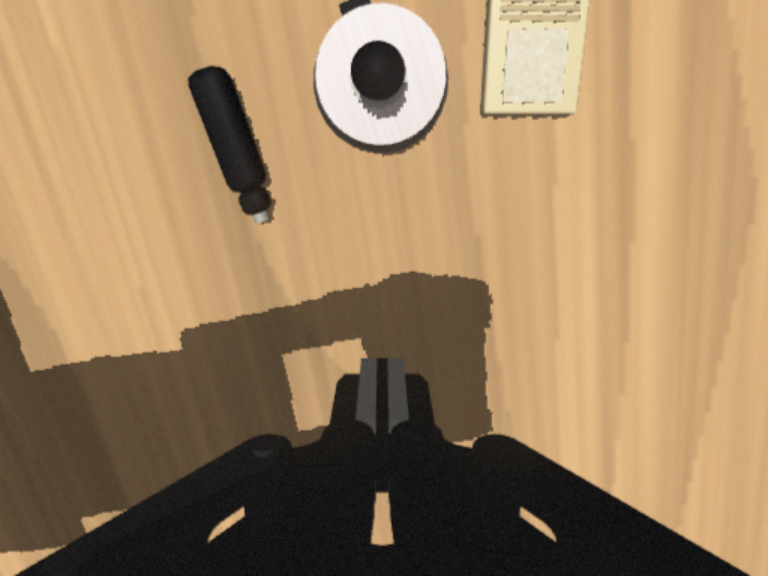

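View pics/s10.png

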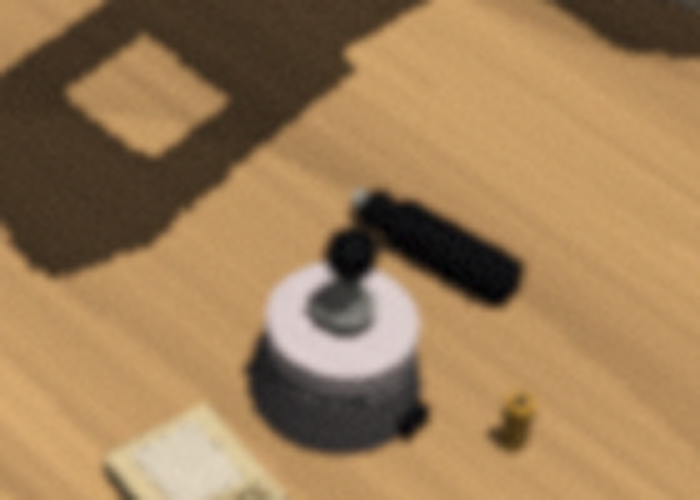

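```bash
python3 - <<'E'
from h import *
f=grab_frame('wrist'); b=ball(f,(252,47),24); print(disc(f,(254,50),55),b); 
g=grab_frame('scene'); d=disc(g,(309,206),20); b=ball(g,(310,191),6); print(d,b)
c=np.array([*d[0],0]); print("foot px if here", proj(g,[d[0][0],d[0][1],60]), proj(g,[b[2][0],b[2][1],60]))
for n in ['wrist','scene','top']:
    g=grab_frame(n)
    for t in masks_of(n,'knob')[:1]:
        p=t['pixels']; ys,xs=np.nonzero(p); print(n,t['conf'],t['centre'],xs.min(),xs.max(),ys.min(),ys.max())
    for o in ['rod','cartridge','handle']:
        for q in masks_of(n,o)[:1]: print(n,o,q['centre'],atz(g,q['centre'][::-1],12).round(1))
E
```

```text
(array([467.51793519,  78.24176267]), np.float64(34.9899116912388), np.float64(0.36947681914754327)) (array([253.10667904,  46.67439703]), array([ 236,   27,   35,   40, 1078], dtype=int32), array([466.13376196,  77.54400488,  92.5       ]))
(array([470.93646875,  81.4819604 ]), np.float64(34.95464007922684), np.float64(1.1772040078053365)) (array([310.18181818, 190.41558442]), array([306, 186,  10,  11,  77], dtype=int32), array([468.02439791,  80.16466729,  92.5       ]))
foot px if here [308.48257007 200.91240622] [308.93503155 199.94801833]
wrist 0.83 [52.1, 253.2] 235 273 27 72
wrist cartridge [37.3, 359.5] [561.8  78.1  12. ]
wrist handle [92.2, 155.3] [369.6  60.3  12. ]
scene 0.64 [197.7, 312.2] 302 315 185 207
scene rod [224.8, 343.2] [431.4 160.2  12. ]
scene cartridge [237.7, 279.2] [567.3  86.8  12. ]
scene handle [185.2, 326.5] [365.8  50.1  12. ]
top cartridge [163.2, 205.8] [565.5  78.8  12. ]
top handle [240.2, 223.2] [370.8  38.3  12. ]
```

```bash
python3 -c "
from rig import *
print(sense()['eef_pos'],sense()['contact_force'],sense()['clock']);print(sign_off())"
```

```text
[452.02512145 -22.95657892 191.40533811] [ 0.06673429 -0.31279762  0.55873946] 13.2
the job is handed in; nothing more can be done
None
```

I slid the knob to the middle of the disc with the closed fingertips, pushing at its foot in three slow steps of roughly 10 mm/s. Then I moved the hand back and up to about 190 mm above the bench and handed the job in at 13.2 s.

- **Knob position:** the wrist camera puts it about 1.6 mm from the disc's centre and the scene camera about 3.2 mm, both inside the 6 mm limit. It looks upright in both pictures. The top camera's disc fit failed in the final check, so it gives no third value.
- **Forces:** the highest wrist force I read during the pushes was about 2.5 N. At hand-in it was near zero, with nothing touching.
- **Bystanders:** I saw no contact with anything else.
    - The rod was re-found only by the scene camera, about 2 mm from its first reading.
    - The network's readings for the cartridge and handle moved by up to about 17 mm between looks. I took that as noise, because the hand never came near them and they look unmoved in the pictures. No separate measurement confirmed it.
    - I did not re-measure the brick, jar and brush at the end.

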